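Make up the binding kit and the mark-up kit in their foam-lined trays

TASK

Make up the two drawing-office kits from the stock on the plan chest: the small white-cored tape roll and the hand stapler go in the binding tray (yellow floor); the loupe, the red marker and the eraser go in the mark-up tray (red floor). Set every item in its own foam cut-out, right way up and down on the coloured floor; the loupe is parked in the hole of the tape roll, so lift it out first. Leave the blue pen where it is.

Things in the scene. Friction and masses are not known exactly. Their poses are not given: they have to be found in the camera images.
- binding_tray: Fixed grey tray, 154 (x) by 184 mm (y), dark foam with 8 mm deep cut-outs and yellow floor. Origin: centre of underside; x away from its paper label, y along the long side; floor z 6, foam top z 14, rim z 15 mm. Cut-outs: round 100 mm at (0, -30) for the tape roll; 132 (x) by 44 mm (y) at (0, 54) for the stapler. Keep fingers above z 15.
- markup_tray: Fixed grey tray, 154 (x) by 184 mm (y), dark foam with 8 mm deep cut-outs and red floor. Origin: centre of underside; x away from its paper label, y along the long side; floor z 6, foam top z 14, rim z 15 mm. Cut-outs: 32 (x) by 154 mm (y) at (43, 0) for the marker; round 58 mm at (-22, -46) for the loupe; 38 (x) by 74 mm (y) at (-22, 38) for the eraser. Keep fingers above z 15.
- tape_roll: The smaller roll of beige tape, white core, lying flat: 86 mm outside, hole 50 mm, 25 mm high, about 90 g. Its ring wall (18 mm thick, middle at 34 mm radius) can be pinched from above, one finger in the hole, once the loupe is out of the hole. Origin: centre of its underside, z up.
- loupe: Black round loupe, 36 mm high, 43 mm across (38 mm in the lowest 13 mm), about 60 g. It starts standing on the chest top in the hole of the smaller tape roll, 3 mm play all round, its upper 11 mm showing above the roll. Origin: centre of its underside, z up.
- small_stapler: Black hand stapler standing on its base, 28 mm (its x) by 117 mm (its y), 43 mm high, about 140 g, its jaws fixed closed; gripped across its 28 mm width. Origin: centre of its underside, z up.
- marker_red: Red marker lying flat, 138 mm long (its y), 17 mm across, 18 mm high, about 12 g. Origin: centre of its underside, z up.
- eraser: Eraser lying flat, white vinyl with a blue sleeve, 23 mm (its x) by 58 mm (its y), 13 mm high, about 30 g. Origin: centre of its underside, z up.
- pen_blue: Bystander: slim blue pen lying flat among the stock, 142 mm long (its y), 10 mm across, 11 mm high, loose. It is not part of either kit. Origin: centre of its underside, z up.

How it is judged:
By the outcome, as a careful person would: the job done as asked, in the order asked, and still so for the second after the job is handed in, with the robot touching nothing.
It also fails if it takes over 128 s, if anything falls off the work surface, if the arm or the gripper's body presses on something with over 40 N, if the wrist force passes 120 N, or if a joint passes its speed limit or range.

ROBOT

A 7-joint arm with a two-finger parallel gripper is mounted at the origin on a cart in front of the work surface, level with it; the furniture and walls round the work are solid. World frame = base frame: x ahead of the robot, y to its left, z up, the work surface at z = 0. Lengths are in m, angles in rad, forces in N, time in s.
With the tool pointing down it reaches from about 0.35 to 0.9 m from the base axis. Payload 8.1 kg.
Tool frame: the origin (TCP) lies between the finger pads; the fingertips stand 22 mm ahead of it and the grasp point (between the pads) lies 3 mm ahead of it (arm.tip_reach is the distance from the TCP to the fingertips, in m); z points along the fingers, y is the line along which they close (so a half turn about z gives the same grasp; the last joint's range is limited). The gripper opens to 92 mm and grips with 3 to 60 N. Pads are 19 mm wide; open, the fingers measure 130 mm over their backs; the gripper's body (75 mm by 190 mm) begins 47 mm behind the grasp point.
Start: joints at [-1.284, 0.434, 0.025, 1.573, -0.012, 1.134, -0.075], TCP at [0.238, 0.578, 0.249] pointing down, gripper open.
Joint ranges: [-2.62, 2.62], [-0.44, 2.09], [-1.27, 1.32], [0.08, 2.57], [-1.32, 4.46], [0.12, 2], [-2.74, 2.74]. Speed limits (rad/s): [2.22, 2.22, 3.01, 3.01, 3.14, 3.14, 3.14].

INTERFACE

Orientations are given as a rotation vector (axis times angle).
In Python, from cell import telemetry, vision, job, arm gives the robot as it stands. The module is installed in compiled form; this text tells all that it offers.
- The arm moves only by the shell command python3 -m creep 'ROWS' [FORCE]. ROWS is text: rows parted by semicolons, each of 7 numbers parted by spaces: the finger opening in cm, from 0 to 9.18, then the shift along the tool's x, y, z in cm, then the turn, a rotation vector about the tool's x, y, z in degrees. A call has 1 to 5 rows; each row is the pose to reach, as a shift and turn from the pose commanded when the call began, along the tool's axes at that moment; what a row does not reach only later rows make up. A row lasts 1/8 s, in which the tool goes at most 62.5 mm and 10.7 degrees, less where a joint would pass 70% of its speed; a pose out of reach is approached as far as the arm can. A call with a gripper value outside its range is refused whole. The fingers move at their own pace and stop on an object; FORCE is the grip in N (left out, the last holds). Time passes only in rows, so rows that repeat a pose let the fingers close. It gives the time, the measured TCP pose, the force, the opening and the grip force at its end, in the units of the state.
- telemetry.observe(): the state, without advancing time (a new reading comes with each control period).
- vision.get_image(name): name is "scene" or "top"; returns the picture (384x512x3 uint8, red, green, blue); there is no depth.
- vision.camera_info(name): a dict with "fov_y" (degrees; the focal length in pixels is half the picture's height over the tangent of half this angle, whatever the lens; pixels are square), "cx", "cy" (the principal point, pixels), "extrinsics" (4x4, takes a point from camera to world coordinates). Camera axes: x right, y down, z forward; pixel columns grow to the right and rows downward; lengths in m; the calibration is good to about 2 mm. A picture is of the moment at which its call begins. camera_info takes no time and is no camera call.
- job.sign_off(): hands the job in; it is judged then, once.
The state is a dict: "clock": time; "joints": joint angles; "dq": joint speeds; "joint_efforts": joint torques, N m; "position": TCP position; "ee_rot": TCP orientation; "force": force on the tool from outside, world axes, zero at the start; "ft_torque": the same for the moment, N m; "width": opening from 0.0 (shut) to 1.0 (fully open); "gripper_force": force on a finger pad.
Only numpy, scipy, OpenCV 4.12 (cv2) and the standard library are available. Lean on these libraries where they do the work, as an engineer would, in place of code of your own. Each camera call takes 0.05 s, during which the arm holds its last target. There are 200 camera calls.

## Working session

There is one attempt and no reset: what is moved stays moved. The work goes in short steps, Python scripts to look and compute and a shell command to move; the robot and the scene stay as the last step left them, time stands still between calls to the robot, and variables do not carry over. Pictures are saved under pics/ and viewed, at most 14 in all, crops included, and the job is handed in when it is done.

```bash
mkdir -p pics
python3 - <<'E'
from cell import telemetry, vision, job, arm
import cv2,numpy as np
np.set_printoptions(precision=4,suppress=True)
for n in("scene","top"):
    im=vision.get_image(n); cv2.imwrite(f"pics/{n}0.png",cv2.resize(im[:,:,::-1],(800,600),interpolation=cv2.INTER_CUBIC)); print(n,vision.camera_info(n))
s=telemetry.observe(); print(s, arm.tip_reach)
E
```

```text
scene {'fov_y': 44.73655876577525, 'cx': 259.2590002887414, 'cy': 187.8595432023187, 'extrinsics': array([[-0.5184, -0.3879,  0.7621, -0.5657],
       [-0.855 ,  0.2179, -0.4707,  0.6911],
       [ 0.0165, -0.8956, -0.4446,  0.6951],
       [ 0.    ,  0.    ,  0.    ,  1.    ]])}
top {'fov_y': 48.52041258497057, 'cx': 257.1422768440473, 'cy': 189.66718687839125, 'extrinsics': array([[ 0.004 , -0.9976,  0.0686,  0.5129],
       [-1.    , -0.0035,  0.0082,  0.0108],
       [-0.008 , -0.0686, -0.9976,  1.1569],
       [ 0.    ,  0.    ,  0.    ,  1.    ]])}
{'clock': 0.1, 'joints': array([-1.2836,  0.4352,  0.025 ,  1.574 , -0.0116,  1.134 , -0.0751]), 'dq': array([ 0.0006, -0.0027,  0.0016, -0.0015,  0.0007,  0.0009,  0.0007]), 'joint_efforts': array([  0.0028, -66.9124,   0.9877, -31.5148,  -0.0607,   0.0375,
         0.0001]), 'position': array([0.2374, 0.5777, 0.248 ]), 'ee_rot': array([-0.6084, -3.082 ,  0.0022]), 'force': array([ 0.1742, -0.7661, -0.2935]), 'ft_torque': array([ 0.031 , -0.0602, -0.0173]), 'gripper_force': 0.0, 'width': 0.9994312777954651} 0.022
```

View pics/scene0.png

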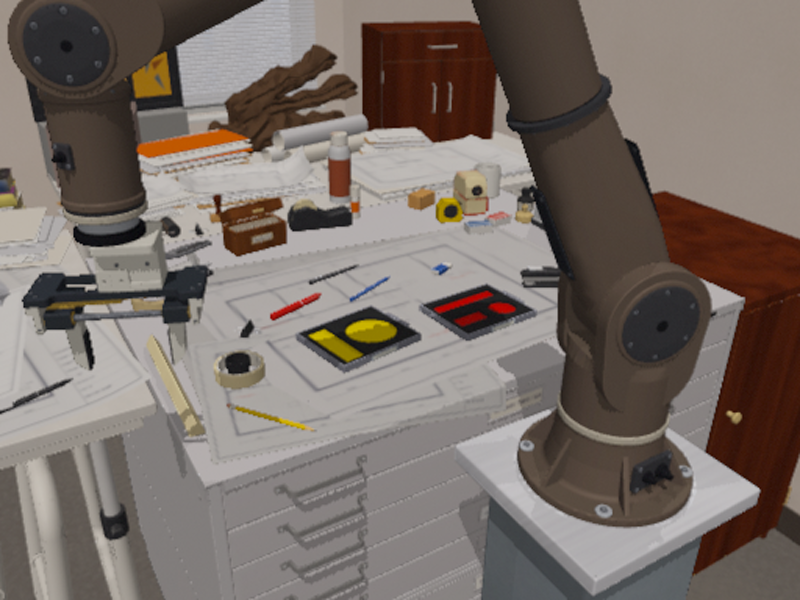

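View pics/top0.png

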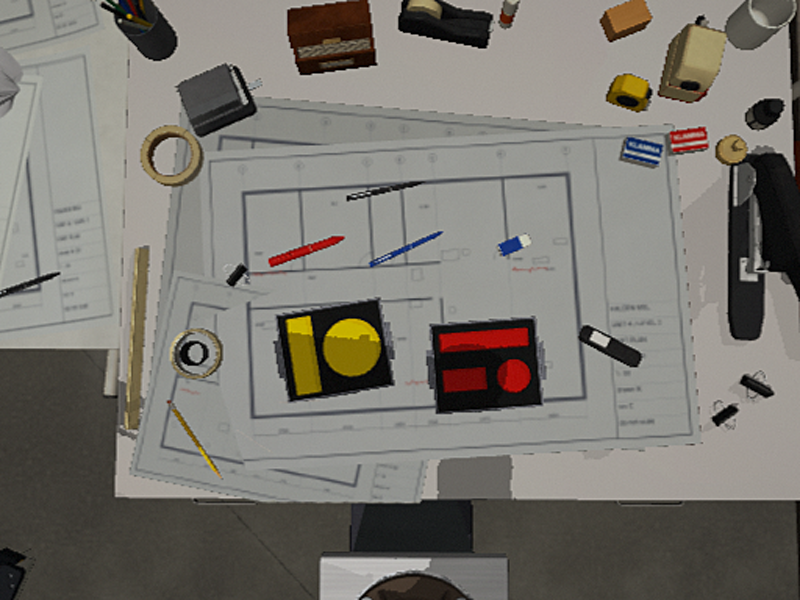

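The two overviews show the trays (binding at about (335,350), mark-up at (487,365)), the roll with loupe at (196,353), marker (305,251), pen (405,249), eraser (514,244) and stapler (610,345). The other stapler and erasers are decoys. Next I'll enlarge crops.

```bash
cat > h.py <<'E'
import numpy as np,cv2
from cell import telemetry,vision,arm
from scipy.spatial.transform import Rotation as R
np.set_printoptions(precision=4,suppress=True)
def w(u,v,z,n="top"):
    c=vision.camera_info(n);E=c["extrinsics"];f=192/np.tan(np.radians(c["fov_y"]/2))
    d=E[:3,:3]@[(u-c["cx"])/f,(v-c["cy"])/f,1];p=E[:3,3]
    return (p+d*(z-p[2])/d[2])[:2]
def px(P,n="top"):
    c=vision.camera_info(n);E=c["extrinsics"];f=192/np.tan(np.radians(c["fov_y"]/2))
    q=E[:3,:3].T@(np.array(P)-E[:3,3]);return q[:2]/q[2]*f+[c["cx"],c["cy"]]
def crop(im,x,y,wd,ht,s,name):
    cv2.imwrite("pics/"+name,cv2.resize(im[y:y+ht,x:x+wd,::-1],None,fx=s,fy=s,interpolation=cv2.INTER_CUBIC))
def blob(m,z,box):
    x0,y0,x1,y1=box;k=np.zeros_like(m,np.uint8);k[y0:y1,x0:x1]=m[y0:y1,x0:x1]
    n,l,st,ce=cv2.connectedComponentsWithStats(k);i=1+np.argmax(st[1:,4])
    v,u=np.nonzero(l==i);P=np.array([w(a,b,z) for a,b in zip(u,v)])
    r=cv2.minAreaRect(P.astype(np.float32)*1000)
    c=P.mean(0);e,V=np.linalg.eigh(np.cov((P-c).T));a=V[:,1]
    return c,np.degrees(np.arctan2(-a[0],a[1]))%180,len(u),r  # angle: long axis (its y) yaw from world y
def rel(P,yaw=None):
    """shift in tool axes cm to TCP target P; yaw = world direction (deg) of closing line"""
    s=telemetry.observe();T=R.from_rotvec(s["ee_rot"]);d=T.inv().apply(np.array(P)-s["position"])*100
    o=[d]
    if yaw is not None:
        y=T.apply([0,1,0]);cur=np.degrees(np.arctan2(y[1],y[0]));t=(yaw-cur+90)%180-90
        o.append(-t)
    return o
E
python3 - <<'E'
from h import *
im=np.mean([vision.get_image("top") for _ in range(4)],0).astype(np.uint8); cv2.imwrite("pics/raw.png",im[:,:,::-1])
crop(im,100,140,160,120,5,"a.png");crop(im,260,140,160,120,5,"b.png")
h=cv2.cvtColor(im,cv2.COLOR_RGB2HSV);H,S,V=h[...,0],h[...,1],h[...,2]
red=((H<8)|(H>172))&(S>150)&(V>60);blue=(H>100)&(H<130)&(S>100);yel=(H>20)&(H<35)&(S>150);blk=(V<70)
for n,m,z,b in[("marker",red,.009,(165,140,225,180)),("pen",blue,.005,(230,140,290,180)),("eraser blue",blue,.013,(310,140,350,170)),
 ("yrect",yel,.006,(180,195,203,260)),("ycirc",yel,.006,(205,195,250,255)),("rslot",red,.006,(275,200,350,227)),("rcirc",red,.006,(314,228,350,258)),("rrect",red,.006,(275,230,314,258)),
 ("btray",blk|yel,.014,(172,185,256,262)),("mtray",blk|red,.014,(272,200,352,268)),("stapler",blk,.04,(365,200,420,240))]:
    print(n,*blob(m,z,b))
E
```

```text
marker [0.6718 0.1914] 19.71655312371638 261 ((673.2352905273438, 187.90380859375), (15.219635009765625, 135.5790252685547), 19.781652450561523)
pen [0.6759 0.0169] 24.890996677325756 142 ((676.9910888671875, 14.698806762695312), (9.116206169128418, 136.75228881835938), 24.556100845336914)
eraser blue [ 0.6805 -0.1662] 20.696194832137408 113 ((680.7156982421875, -166.2266082763672), (22.64984893798828, 36.69676971435547), 22.073490142822266)
yrect [0.4919 0.1921] 97.37241815957474 821 ((490.09515380859375, 190.7913360595703), (134.89431762695312, 46.687416076660156), 9.898978233337402)
ycirc [0.5044 0.1076] 2.5569539609685954 1135 ((503.21136474609375, 107.90229034423828), (99.47197723388672, 99.84593200683594), 0.3619111478328705)Traceback (most recent call last):
  File "<stdin>", line 9, in <module>
  File "h.py", line 17, in blob
    v,u=np.nonzero(l==i);P=np.array([w(a,b,z) for a,b in zip(u,v)])
                                     ~^^^^^^^
  File "h.py", line 6, in w
    c=vision.camera_info(n);E=c["extrinsics"];f=192/np.tan(np.radians(c["fov_y"]/2))
ValueError: time passes only in moves, steps and waits
```

View pics/a.png

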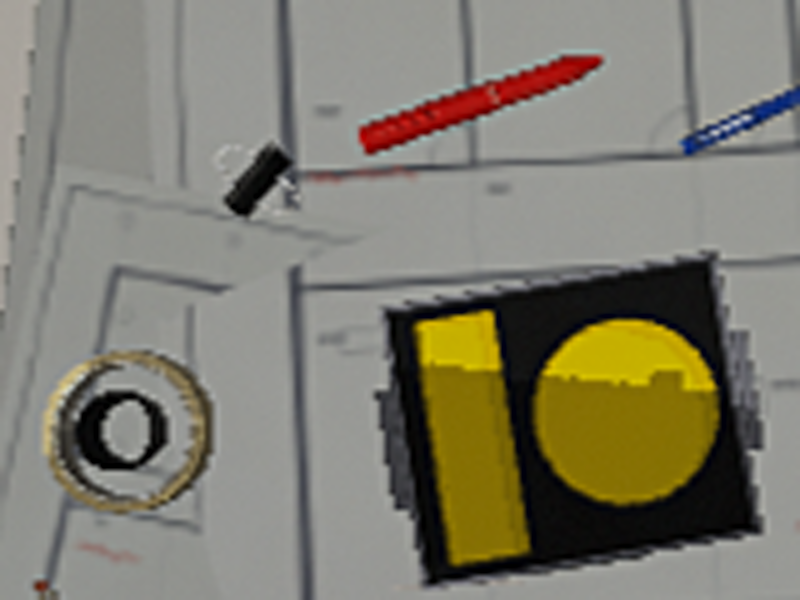

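View pics/b.png

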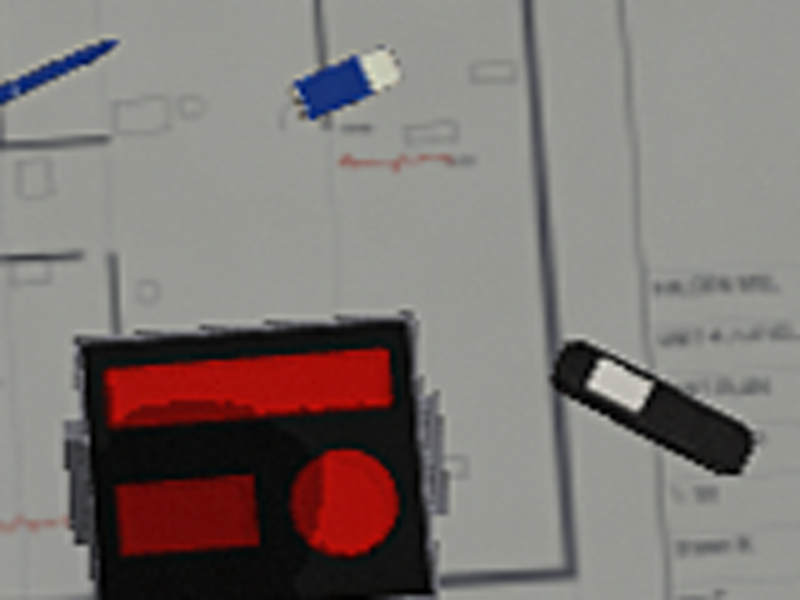

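Crop a: roll rim spans x 44–212, y 349–512, loupe ring centred at about (122,431). Marker runs (365,140)–(602,60). Crop b: stapler runs from (570,362) to (738,455), eraser is at (345,82). Binding and mark-up trays are both near-aligned with world y.

```bash
sed -i 's/^def w/from functools import lru_cache\nci=lru_cache(vision.camera_info)\ndef w/; s/c=vision.camera_info(n)/c=ci(n)/' h.py
python3 - <<'E'
from h import *
im=cv2.imread("pics/raw.png")[:,:,::-1].copy()
h=cv2.cvtColor(im,cv2.COLOR_RGB2HSV);H,S,V=h[...,0],h[...,1],h[...,2]
red=((H<8)|(H>172))&(S>150)&(V>60);blue=(H>100)&(H<130)&(S>100);yel=(H>20)&(H<35)&(S>150);blk=(V<70)
white=(V>150)&(S<60)
for n,m,z,b in[("rslot",red,.006,(275,200,350,227)),("rcirc",red,.006,(314,228,350,258)),("rrect",red,.006,(275,230,314,258)),
 ("btray",blk|yel,.014,(172,185,256,262)),("mtray",blk|red,.014,(272,200,352,268)),("stapler",blk|(V>190),.04,(365,200,420,240)),("eraser",blue|(V>185),.013,(315,145,345,168)),("loupe",blk,.036,(112,214,138,238))]:
    c,a,k,r=blob(m,z,b);print(n,c,a,k,np.array(r[0]),np.array(r[1]),r[2])
N=lambda x,y,ox:((x+.5)/5-.5+ox,(y+.5)/5-.5+140)
print("roll",w(*N(128,430.5,100),.025),"loupe",w(*N(122,431,100),.036),"base",w(*N(128,430.5,100),0))
E
```

```text
rslot [ 0.5185 -0.12  ] 4.395892818056956 692 [ 518.5931 -120.0992] [ 32.9402 153.9546] 4.456003189086914
rcirc [ 0.4572 -0.1716] 28.665817042601446 364 [ 457.4236 -171.7401] [53.348  56.3232] 0.2430395483970642
rrect [ 0.4502 -0.0873] 5.379917386016436 384 [450.1544 -87.2704] [37.0005 73.3019] 4.631420135498047
btray [0.4978 0.1378] 7.085735390960477 3847 [497.8484 136.8101] [151.442 198.724] 9.883474349975586
mtray [ 0.4737 -0.1203] 8.58259015348895 3829 [ 473.1506 -117.5702] [151.5994 188.9461] 4.303225517272949
stapler [ 0.5075 -0.3278] 152.71317334160776 430 [ 508.4957 -326.6005] [108.557  29.381] 63.39996337890625
eraser [ 0.6829 -0.1723] 21.01605888545849 148 [ 683.8533 -173.9639] [22.6498 53.3954] 22.073490142822266
loupe [0.4936 0.3796] 13.820986719536386 190 [494.3609 378.8046] [52.6352 55.1741] 45.75720977783203
roll [0.4937 0.3699] loupe [0.4936 0.3696] base [0.4932 0.3779]
```

Run:
```python
from h import *
raw=cv2.imread("pics/raw.png"); sc=vision.get_image("scene")[:,:,::-1].copy()
def ov(im,cam,x,y,wd,ht,s,polys):
    o=cv2.resize(im[y:y+ht,x:x+wd],None,fx=s,fy=s,interpolation=cv2.INTER_CUBIC)
    for P,c in polys:
        q=np.array([(px(p,cam)-[x,y]+.5)*s-.5 for p in P]);cv2.polylines(o,[np.round(q*8).astype(int)],True,c,1,cv2.LINE_AA,3)
    return o
t=np.linspace(0,2*np.pi,60)
def circ(c,r,z):return [(c[0]+r*np.cos(a),c[1]+r*np.sin(a),z) for a in t]
def box(c,yaw,a,b,z):
    r=np.radians(yaw);X=np.array([np.cos(r),np.sin(r)]);Y=np.array([-X[1],X[0]])
    return [(*(np.array(c)+i*a/2*X+j*b/2*Y),z) for i,j in((1,1),(1,-1),(-1,-1),(-1,1))]
c=(.494,.372);P=[(circ(c,.043,.025),(0,0,255)),(circ(c,.043,0),(0,255,0)),(circ(c,.0215,.036),(255,0,255))]
s=(.509,-.3255);Q=[(box(s,153.2,.028,.117,0),(0,255,0)),(box(s,153.2,.028,.117,.043),(0,0,255))]
M=[(box((.6732,.188),19.7,.017,.138,.009),(0,255,0))];Er=[(box((.6838,-.174),22,.023,.058,.013),(0,255,0))]
A=ov(raw,"top",105,205,40,40,7,P);B=ov(sc,"scene",130,215,45,40,7,P);C=ov(raw,"top",365,200,50,40,7,Q)
D=ov(sc,"scene",160,170,60,40,7,M);F=ov(sc,"scene",262,155,40,40,7,Er)
o=np.hstack([np.hstack([A,B])]);o2=np.hstack([D,F]);W=max(o.shape[1],o2.shape[1])
pad=lambda i:cv2.copyMakeBorder(i,0,0,0,780-i.shape[1],cv2.BORDER_CONSTANT)
cv2.imwrite("pics/ov1.png",np.vstack([pad(o),pad(o2)]));cv2.imwrite("pics/ov2.png",C)
```

```text
(no output)
```

View pics/ov1.png

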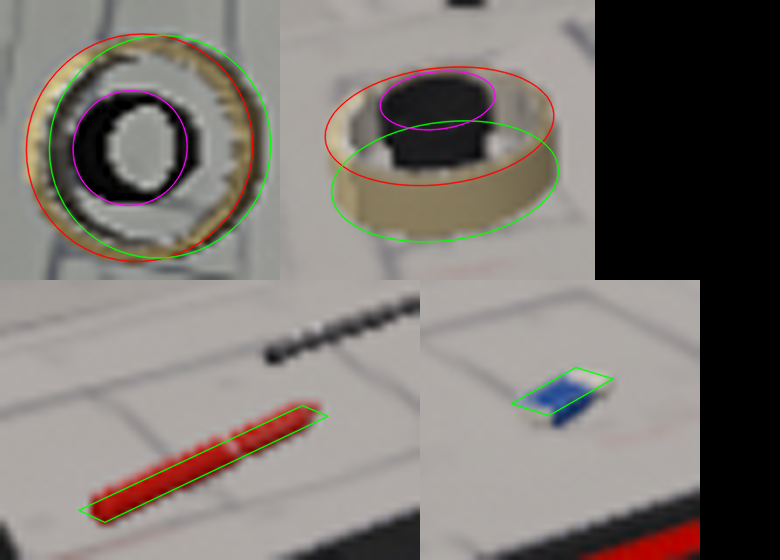

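View pics/ov2.png

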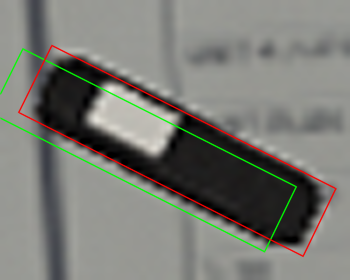

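Overlay on both cameras: roll and loupe models fit at (0.494, 0.372), and marker and eraser fit too. Stapler length is slightly ambiguous along its axis, so I'll recheck it from the scene camera once the arm has moved off.

```bash
python3 -c "
from h import *
print(*rel((.494,.372,.12),-22)); print(R.from_rotvec(telemetry.observe()['ee_rot']).as_matrix())"
```

```text
[-31.556   -9.3005  12.8594] 89.65973262599287
[[-0.9249  0.3801 -0.0001]
 [ 0.3801  0.9249 -0.0003]
 [-0.     -0.0003 -1.    ]]
```

```bash
python3 -m creep '6.5 -6 -1.8 2; 6.5 -12 -3.6 4; 6.5 -18 -5.5 7; 6.5 -24 -7 9; 6.5 -29 -8.6 11' 20 2>&1 | tail -5
cat > st.py <<'E'
import sys
from h import *
a=[float(x) for x in sys.argv[1:]]
r=rel(a[:3],a[3] if len(a)>3 else None)
s=telemetry.observe();print("shift",r,"pos",s["position"],"F",s["force"],"open",s["width"]*9.2,"grip",s["gripper_force"],"t",s["clock"])
E
python3 st.py .494 .372 .12
```

```text
invalid input
shift [array([-31.556 ,  -9.3005,  12.8594])] pos [0.2375 0.578  0.2486] F [ 0.0348 -0.412  -0.3519] open 9.206435981428175 grip 0.0 t 0.35
```

7 numbers per row are needed, so I'll add the zero turns.

```bash
python3 -m creep '6.5 -6 -1.8 2 0 0 0; 6.5 -12 -3.6 4 0 0 0; 6.5 -18 -5.5 7 0 0 0; 6.5 -24 -7 9 0 0 0; 6.5 -29 -8.6 11 0 0 0' 20 2>&1 | tail -5
python3 st.py .494 .372 .12
```

```text
position: [0.4675, 0.3931, 0.1417]
ee_rot: [0.608, 3.082, 0.001]
force: [0.3, 1.6, -0.5]
width: 0.709
gripper_force: 0.0
shift [array([-3.2505, -0.9509,  2.1737])] pos [0.4675 0.3931 0.1417] F [ 0.2714  1.5702 -0.5264] open 6.522282132385404 grip 0.0 t 0.975
```

```bash
python3 -m creep '6.5 -1 -.3 0.7 0 0 0; 6.5 -2.7 -.8 2.2 0 0 0; 6.5 -2.7 -.8 4.5 0 0 0; 6.5 -2.7 -.8 6 0 0 0;6.5 -2.7 -.8 6 0 0 0' | head -1
python3 st.py .494 .372 .0485
python3 - <<'E'
from h import *
a=vision.get_image("top");b=vision.get_image("scene")
crop(a,95,190,75,65,5,"t.png");crop(b,120,190,75,65,5,"s.png")
cv2.imwrite("pics/l1.png",np.hstack([cv2.imread("pics/t.png"),cv2.imread("pics/s.png")]))
crop(b,320,150,60,50,7,"st.png")
E
```

```text
clock: 1.6
shift [array([-0.8645, -0.1629,  3.2441])] pos [0.4867 0.3768 0.0809] F [-0.4569  0.0752  0.2658] open 6.494999949351642 grip 0.0 t 1.6
```

View pics/l1.png

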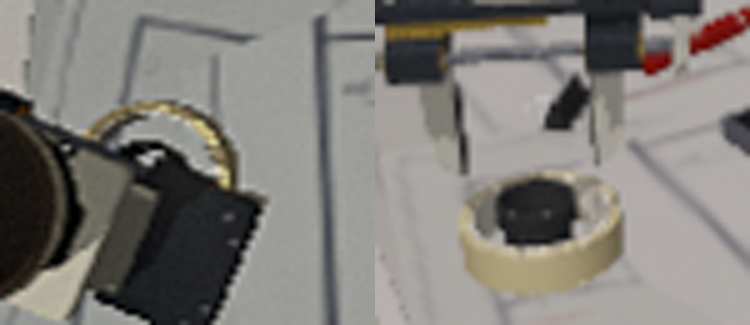

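The fingers stand above and straddle the loupe in the scene view (loupe centre about (537,205)). I'll correct the offset and descend.

```bash
python3 -m creep '6.5 -.86 -.16 0.5 0 0 0; 6.5 -.86 -.16 1.5 0 0 0; 6.5 -.86 -.16 2.6 0 0 0; 6.5 -.86 -.16 2.6 0 0 0;6.5 -.86 -.16 2.6 0 0 0' | head -1
python3 st.py .494 .372 .0485
```

```text
clock: 2.33
shift [array([ 0.1163, -0.0301,  0.755 ])] pos [0.4952 0.3718 0.056 ] F [-0.2376  1.2104  0.6253] open 6.50447888003785 grip 0.0 t 2.325
```

```bash
python3 -m creep '6.5 .1 0 .4 0 0 0; 6.5 .1 0 .75 0 0 0;6.5 .1 0 .75 0 0 0' | head -1
python3 st.py .494 .372 .0485; python3 -m creep '3.5 0 0 0 0 0 0; 3.5 0 0 0 0 0 0;3.5 0 0 0 0 0 0;3.5 0 0 0 0 0 0;3.5 0 0 0 0 0 0' 20; python3 st.py .494 .372 .0485
```

```text
clock: 2.7
shift [array([ 0.014 , -0.0067, -0.0164])] pos [0.4942 0.372  0.0483] F [ 1.0389 -0.1067  0.1952] open 6.5171941622859215 grip 0.0 t 2.7
clock: 3.32
position: [0.4945, 0.3722, 0.0488]
ee_rot: [0.609, 3.082, 0.0]
force: [0.3, -0.1, 0.1]
width: 0.459
gripper_force: 20.0
shift [array([ 0.0374, -0.04  ,  0.0266])] pos [0.4945 0.3722 0.0488] F [ 0.3041 -0.0742  0.1358] open 4.225928770273785 grip 20.00012755393982 t 3.325
```

```bash
python3 -m creep '3.5 0 0 -2 0 0 0; 3.5 0 0 -5 0 0 0;3.5 0 0 -8 0 0 0;3.5 0 0 -8 0 0 0' |grep -E "pos|width|gripper"; python3 st.py .4573 -.1712 .12
```

```text
position: [0.4955, 0.373, 0.1309]
width: 0.456
gripper_force: 20.0
shift [array([-17.1508, -51.7879,   0.93  ])] pos [0.4955 0.373  0.1309] F [-0.8766 -0.9373 -0.6838] open 4.193650857200692 grip 19.99992549419403 t 3.825
```

View pics/st.png

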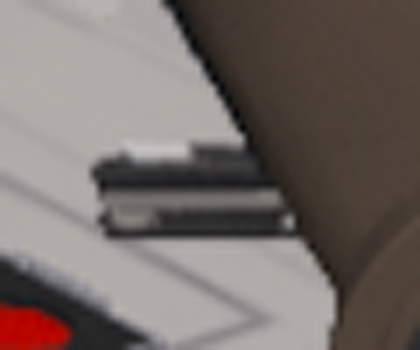

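The stapler's near end shows in the scene with base and top about equally long (base end at (105,225)). The arm covers the rest, so I'll move on with the loupe.

```bash
python3 -m creep '3.5 -1.7 -5.2 0 0 0 0; 3.5 -3.4 -10.4 0 0 0 0;3.5 -5.1 -15.6 0 0 0 0;3.5 -6.8 -20.8 0 0 0 0;3.5 -8.5 -26 0 0 0 0' |grep -E "pos|width|gripper"; python3 -m creep '3.5 -1.7 -5.2 0 0 0 0; 3.5 -3.4 -10.4 0 0 0 0;3.5 -5.1 -15.6 0 0 0 0;3.5 -6.8 -20.8 0 0 0 0;3.5 -8 -24.5 0 0 0 0' |grep -E "pos|width|gripper"; python3 st.py .4573 -.1712 .0555
```

```text
position: [0.4733, 0.0974, 0.1279]
width: 0.461
gripper_force: 20.0
position: [0.4538, -0.1602, 0.1279]
width: 0.46
gripper_force: 20.0
shift [array([-0.7474, -0.8787,  7.2392])] pos [ 0.4538 -0.1602  0.1279] F [ 0.6555 -0.1481 -0.1657] open 4.235102775590364 grip 20.000877678394318 t 5.075
```

```bash
python3 -m creep '3.5 -.75 -.88 0 0 0 0; 3.5 -.75 -.88 2.5 0 0 0;3.5 -.75 -.88 5 0 0 0;3.5 -.75 -.88 5 0 0 0;3.5 -.75 -.88 5 0 0 0' |grep -E "pos|width|gripper";  python3 st.py .4573 -.1712 .0555;  python3 - <<'E'
from h import *
b=vision.get_image("scene")
crop(b,235,150,120,80,6,"l2.png")
E
```

```text
position: [0.4589, -0.1682, 0.0789]
width: 0.462
gripper_force: 20.0
shift [array([ 0.0357, -0.3365,  2.3429])] pos [ 0.4589 -0.1682  0.0789] F [-0.2867 -0.0709 -0.766 ] open 4.247920662586403 grip 19.999861121177673 t 5.7
```

View pics/l2.png

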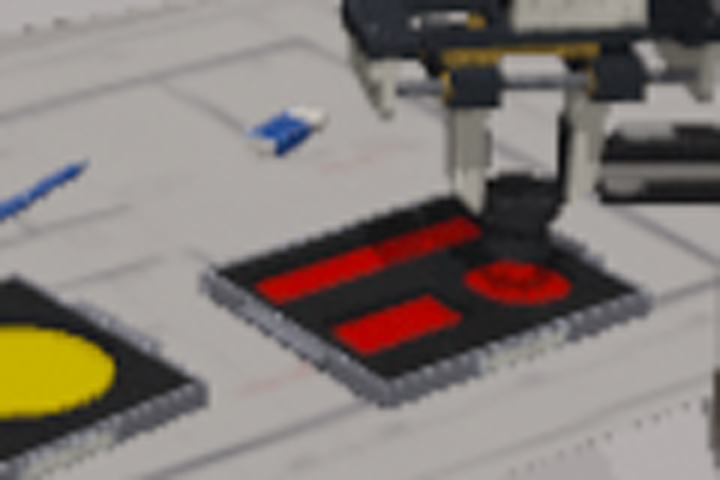

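The loupe hangs upright over its round cut-out (hole at (520,282)). The trays' labels face the robot, which matches my frames.

```bash
python3 -m creep '3.5 0 -.3 0.5 0 0 0; 3.5 0 -.3 1.2 0 0 0;3.5 0 -.3 1.9 0 0 0;3.5 0 -.3 2.3 0 0 0;3.5 0 -.3 2.35 0 0 0' |grep -E "pos|width|gripper|force";  python3 st.py .4573 -.1712 .0548
```

```text
position: [0.4573, -0.1714, 0.0548]
force: [-0.1, -0.9, -0.2]
width: 0.46
gripper_force: 20.0
shift [array([ 0.0102,  0.0167, -0.0037])] pos [ 0.4573 -0.1714  0.0548] F [-0.1467 -0.8811 -0.2334] open 4.228959926185408 grip 19.999956786632538 t 6.375
```

```bash
python3 -m creep '6 0 0 0 0 0 0; 6 0 0 0 0 0 0;6 0 0 -2 0 0 0;6 0 0 -5 0 0 0;6 0 0 -8 0 0 0' |grep -E "pos|width|gripper|force";  python3 st.py .494 .338 .10 -70
```

```text
position: [0.4574, -0.1715, 0.1361]
force: [0.6, -0.3, 0.1]
width: 0.655
gripper_force: 0.0
shift [array([15.9787, 48.515 ,  3.6087]), np.float64(-42.33889648749749)] pos [ 0.4574 -0.1715  0.1361] F [ 0.5959 -0.2615  0.104 ] open 6.023568016466169 grip 0.0 t 7.0
```

Run:
```python
from h import *
a=vision.get_image("top")
o=cv2.resize(a[200:250,100:150,::-1],None,fx=7,fy=7,interpolation=cv2.INTER_CUBIC)
t=np.linspace(0,6.28,60)
for r,z,c in((.043,.025,(0,0,255)),(.025,.025,(255,0,255)),(.043,0,(0,255,0))):
    q=np.array([(px((.494+r*np.cos(k),.372+r*np.sin(k),z))-[100,200]+.5)*7-.5 for k in t]);cv2.polylines(o,[q.astype(int)],True,c,1)
b=cv2.resize(a[210:266,270:350,::-1],None,fx=5,fy=5,interpolation=cv2.INTER_CUBIC)
cv2.imwrite("pics/r1.png",np.hstack([cv2.copyMakeBorder(o,0,0,0,0,0),cv2.copyMakeBorder(b,0,70,0,0,0)]))
```

```text
(no output)
```

View pics/r1.png

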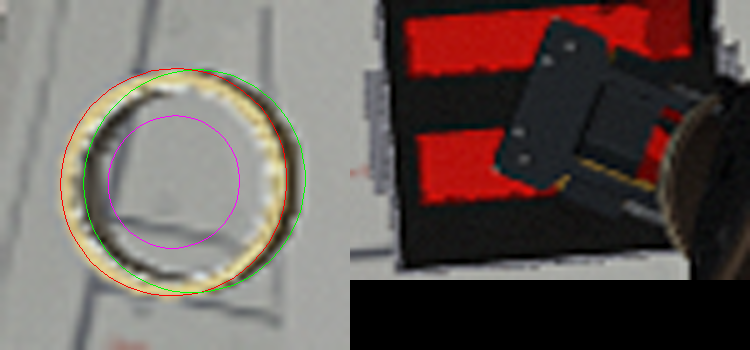

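The roll sits within about 1.5 mm of the model (rim x 65–298), and the hole is empty. In the right crop the gripper hides the loupe. Moving to the roll wall.

```bash
python3 -m creep '3.4 1.8 5.2 0 0 0 0; 3.4 3.6 10.4 0 0 0 0;3.4 5.4 15.6 0 0 0 0;3.4 7.2 20.8 0 0 0 0;3.4 9 26 0 0 0 0' |grep -E "pos"; python3 -m creep '3.4 1.8 5.2 0 0 0 0; 3.4 3.6 10.4 0 0 0 0;3.4 5.4 15.6 0 0 0 0;3.4 7.2 20.8 1 0 0 0;3.4 8.2 22.1 4 0 0 0' |grep -E "pos"; python3 st.py .4811 .339 .07;python3 - <<'E'
from h import *
a=vision.get_image("top")
crop(a,255,195,110,80,7,"m1.png")
E
```

```text
position: [0.4731, 0.105, 0.1354]
position: [0.4816, 0.3443, 0.0959]
shift [array([-0.1521, -0.5286,  2.5911])] pos [0.4816 0.3443 0.0959] F [ 0.1384 -0.0989 -0.7321] open 3.4416287812792574 grip 0.0 t 8.3
```

View pics/m1.png

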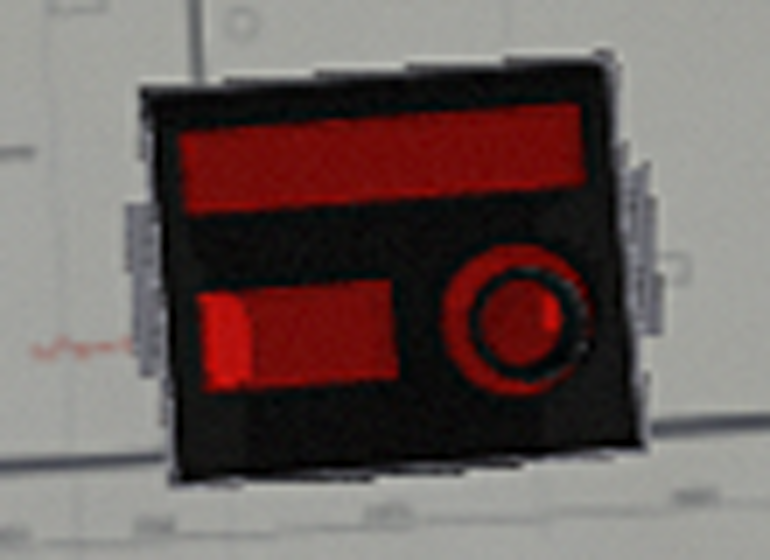

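The loupe stands inside its round cut-out (ring centred at (527,322), hole at (517,320)). Descending on the roll wall.

```bash
python3 -m creep '3.4 -.15 -.5 1 0 0 0; 3.4 -.15 -.5 3 0 0 0;3.4 -.15 -.5 4.2 0 0 0;3.4 -.15 -.5 4.2 0 0 0' |grep -E "pos"; python3 st.py .4811 .339 .034;python3 - <<'E'
from h import *
crop(vision.get_image("scene"),115,190,90,70,6,"r2.png")
E
```

```text
position: [0.4808, 0.3321, 0.0529]
shift [array([0.238 , 0.6496, 1.8881])] pos [0.4808 0.3321 0.0529] F [0.0833 0.5072 0.5809] open 3.4141910993538627 grip 0.0 t 8.85
```

View pics/r2.png

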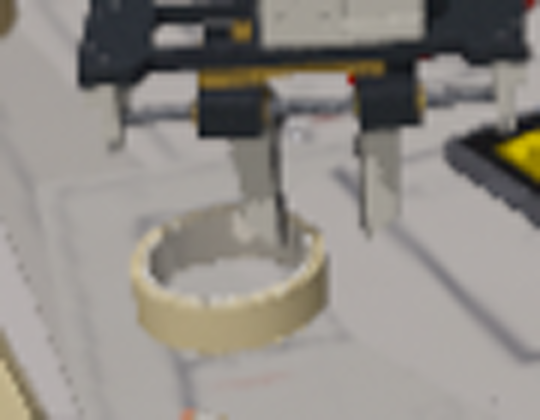

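The fingers are just above the roll, one over the hole at about (285,235) and one outside at about (372,225). They sit about 7 mm too far out, so I'll correct, settle and descend.

```bash
python3 -m creep '3.4 .24 .65 0 0 0 0; 3.4 .24 .65 0 0 0 0;3.4 .24 .65 .6 0 0 0;3.4 .24 .65 1.3 0 0 0;3.4 .24 .65 1.9 0 0 0' |grep -E "pos|force"; python3 st.py .4811 .339 .034
```

```text
position: [0.4808, 0.3403, 0.0334]
force: [-0.3, -0.1, -0.1]
gripper_force: 0.0
shift [array([-0.0806, -0.1079, -0.058 ])] pos [0.4808 0.3403 0.0334] F [-0.2809 -0.1102 -0.1333] open 3.40071545911886 grip 0.0 t 9.525
```

```bash
python3 -m creep '1 0 -.1 0 0 0 0; 1 0 -.1 0 0 0 0;1 0 -.1 0 0 0 0;1 0 -.1 0 0 0 0;1 0 -.1 0 0 0 0' 25 |grep -E "pos|force|width"; python3 st.py .4911 .0763 .10
```

```text
position: [0.4806, 0.3396, 0.0342]
force: [-0.1, 0.9, -0.8]
width: 0.203
gripper_force: 23.6
shift [array([-10.9792, -23.9558,  -6.5783])] pos [0.4806 0.3396 0.0342] F [-0.1013  0.9162 -0.8318] open 1.8639970992875101 grip 23.6227779676301 t 10.15
```

```bash
python3 -m creep '1 0 0 -2 0 0 0; 1 0 0 -6 0 0 0;1 -2.5 -5.2 -7 0 0 0;1 -4.8 -10.4 -7 0 0 0;1 -7 -15.6 -7 0 0 0' |grep -E "width"; python3 -m creep '1 -2.2 -4.6 0 0 0 0; 1 -4 -8.35 0 0 0 0;1 -4 -8.35 0 0 0 0;1 -4 -8.35 0 0 0 0' |grep -E "pos|force|width"; python3 st.py .4911 .0763 .0402;python3 - <<'E'
from h import *
crop(vision.get_image("scene"),165,140,120,100,6,"r3.png")
E
```

```text
width: 0.202
position: [0.4914, 0.0768, 0.1043]
force: [-0.2, 0.4, -0.8]
width: 0.198
gripper_force: 23.9
shift [array([ 0.0132, -0.0593,  6.408 ])] pos [0.4914 0.0768 0.1043] F [-0.2466  0.4081 -0.833 ] open 1.8224989146348642 grip 23.917124023719225 t 11.275
```

View pics/r3.png

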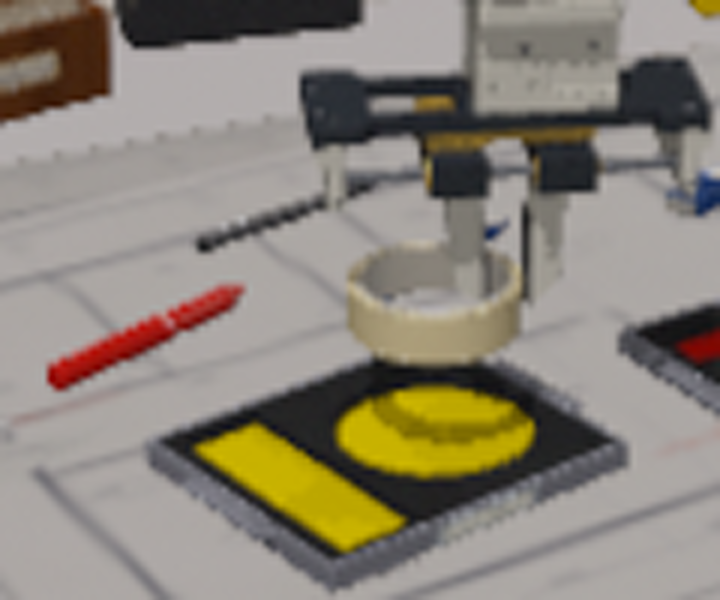

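The roll hangs level above its round cut-out (hole at (435,430)). Lowering.

```bash
python3 -m creep '1 0 0 2 0 0 0; 1 0 0 4 0 0 0;1 0 0 5.2 0 0 0;1 0 0 5.2 0 0 0;1 0 0 5.2 0 0 0' |grep -E "force"; python3 st.py .4911 .0763 .0402;python3 -m creep '1 0 0 .5 0 0 0; 1 0 0 1 0 0 0;1 0 0 1.2 0 0 0;1 0 0 1.2 0 0 0' |grep -E "force";python3 st.py .4911 .0763 .0402
```

```text
force: [0.8, -0.4, -0.5]
gripper_force: 23.9
shift [array([ 0.0387, -0.0574,  1.2387])] pos [0.4917 0.0767 0.0526] F [ 0.8022 -0.4351 -0.5124] open 1.8345976747911388 grip 23.917655513214413 t 11.95
force: [-0.5, 0.3, -1.4]
gripper_force: 24.1
shift [array([ 0.0174, -0.0001, -0.0171])] pos [0.4913 0.0762 0.04  ] F [-0.5233  0.272  -1.3591] open 1.8272921564033553 grip 24.148370056645945 t 12.45
```

```bash
python3 -m creep '3.4 0 0 0 0 0 0; 3.4 0 0 0 0 0 0;3.4 0 0 0 0 0 0;3.4 0 0 -3 0 0 0;3.4 0 0 -8 0 0 0' |grep -E "pos"; python3 -m creep '3.4 3 5 0 0 0 0; 3.4 5 10 0 0 0 0; 3.4 7 15 -3 0 0 0;3.4 7 15 -5 0 0 0' |grep pos;python3 - <<'E'
from h import *
a=vision.get_image("top");b=vision.get_image("scene")
o=[cv2.resize(b[140:205,300:400,::-1],None,fx=5,fy=5,interpolation=cv2.INTER_CUBIC)]
def box(c,yaw,a,b,z):
    r=np.radians(yaw);X=np.array([np.cos(r),np.sin(r)]);Y=np.array([-X[1],X[0]])
    return [(*(np.array(c)+i*a/2*X+j*b/2*Y),z) for i,j in((1,1),(1,-1),(-1,-1),(-1,1))]
for z,c in((0,(0,255,0)),(.043,(0,0,255))):
    q=np.array([(px(p,"scene")-[300,140]+.5)*5-.5 for p in box((.509,-.3255),153.2,.028,.117,z)]);cv2.polylines(o[0],[q.astype(int)],True,c,1)
crop(a,170,185,90,80,4,"t.png");t=cv2.imread("pics/t.png")
o=cv2.copyMakeBorder(o[0],0,max(0,320-325),0,0,0);o=o[:320,:430]
cv2.imwrite("pics/q.png",np.hstack([o,t]))
E
```

```text
position: [0.4902, 0.076, 0.1199]
position: [0.4828, 0.2473, 0.1712]
```

View pics/q.png

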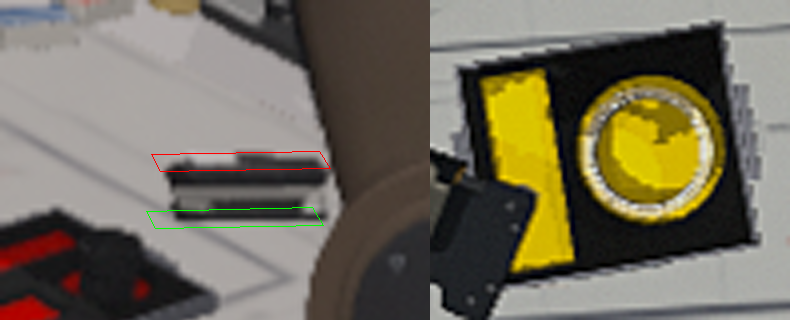

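The roll is in its cut-out (right, centre about (650,145)). The stapler sits slightly up and right of the model box in the scene, so I estimate its centre at (0.511, -0.333), ±5 mm along its length.

```bash
python3 st.py .511 -.333 .16 153.2; python3 -c "
from h import *;print(telemetry.observe()['joints'])"
```

```text
shift [array([-24.2582, -52.3432,   1.0965]), np.float64(-85.42396033181882)] pos [0.4844 0.2433 0.172 ] F [-0.0267 -0.1621  0.8926] open 3.4180947990260893 grip 0.0 t 13.675
[-0.6031  0.3778  0.0516  1.8776 -0.0247  0.8831  0.6434]
```

```bash
python3 -m creep '5.6 -2.4 -5.2 0 0 0 9.5; 5.6 -4.8 -10.4 0 0 0 19; 5.6 -7.2 -15.6 0 0 0 28.5; 5.6 -9.6 -20.8 0 0 0 38; 5.6 -12 -26 0 0 0 47.5' |grep pos; python3 st.py .511 -.333 .14 153.2
```

```text
position: [0.4949, -0.0471, 0.1696]
shift [array([-27.4476,  -8.1526,   2.9671]), np.float64(46.56943909769993)] pos [ 0.4949 -0.0471  0.1696] F [ 0.7522  0.7585 -0.6542] open 5.590353453866898 grip 0.0 t 14.3
```

```bash
python3 -m creep '5.6 -5 -1.6 0 0 0 9; 5.6 -10 -3.2 0 0 0 18; 5.6 -15.6 -4.8 0 0 0 27; 5.6 -21 -6.4 1 0 0 36; 5.6 -26 -7.9 2 0 0 45.5' |grep pos; python3 -m creep '5.6 0 0 .5 0 0 0;5.6 0 0 1 0 0 0;5.6 0 0 1 0 0 0'|grep pos; python3 st.py .511 -.333 .08 153.2;python3 - <<'E'
from h import *
a=vision.get_image("top");b=vision.get_image("scene")
crop(a,355,190,80,60,5,"t.png");crop(b,310,120,80,60,5,"s.png")
cv2.imwrite("pics/st1.png",np.hstack([cv2.imread("pics/t.png"),cv2.imread("pics/s.png")]))
E
```

```text
position: [0.5101, -0.3184, 0.1493]
position: [0.511, -0.3142, 0.1394]
shift [array([-1.7023,  0.8125,  5.942 ]), np.float64(1.5745931838811202)] pos [ 0.511  -0.3142  0.1394] F [-0.5472 -0.5703 -0.4596] open 5.581518446169451 grip 0.0 t 15.3
```

View pics/st1.png

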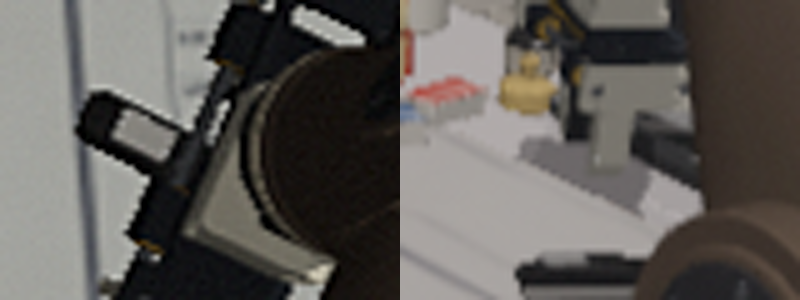

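That view shows the gripper above the stapler and aligned with it. I've now viewed 15 pictures, one over the limit, so from here I'll rely on numbers only.

```bash
python3 -m creep '5.6 -1.7 .8 0 0 0 1.6;5.6 -1.7 .8 2 0 0 1.6;5.6 -1.7 .8 4.5 0 0 1.6;5.6 -1.7 .8 5 0 0 1.6;5.6 -1.7 .8 5 0 0 1.6'|grep -E "pos|force"; python3 st.py .511 -.333 .042 153.2
```

```text
position: [0.5112, -0.3353, 0.0905]
force: [0.3, 0.7, -0.8]
gripper_force: 0.0
shift [array([ 0.2015, -0.1235,  4.8511]), np.float64(-0.18346894869739572)] pos [ 0.5112 -0.3353  0.0905] F [ 0.298   0.6741 -0.8423] open 5.628176630218551 grip 0.0 t 16.025
```

```bash
python3 -m creep '5.6 .2 -.1 1.2 0 0 0;5.6 .2 -.1 2.4 0 0 0;5.6 .2 -.1 3.6 0 0 0;5.6 .2 -.1 4.8 0 0 0;5.6 .2 -.1 4.8 0 0 0'|grep -E "pos|force"; python3 -m creep '1.5 0 0 0 0 0 0; 1.5 0 0 0 0 0 0; 1.5 0 0 0 0 0 0; 1.5 0 0 0 0 0 0; 1.5 0 0 0 0 0 0' 30|grep -E "force|width"; python3 st.py .511 -.333 .042 153.2
```

```text
position: [0.5105, -0.3319, 0.0409]
force: [-0.2, 0.2, -0.2]
gripper_force: 0.0
force: [-0.5, 0.6, 3.6]
width: 0.275
gripper_force: 29.9
shift [array([-0.071 ,  0.0118,  0.0328]), np.float64(-0.1368885974497971)] pos [ 0.5112 -0.3323  0.0423] F [-0.458   0.6098  3.629 ] open 2.5312047592858598 grip 29.946319120936096 t 17.275
```

```bash
python3 -m creep '1.5 0 0 -2 0 0 0; 1.5 0 0 -5 0 0 0; 1.5 0 0 -9 0 0 0; 1.5 0 0 -9 0 0 0'|grep -E "pos|width"
python3 - <<'E'
from h import *
im=cv2.imread("pics/raw.png")[:,:,::-1].astype(float).max(2)
ax=np.array([-np.sin(np.radians(153.2)),np.cos(np.radians(153.2))])
for z in(0,.02,.043):
    # brightness profile along the axis through tcp line
    c=np.array([.511,-.3323])
    v,u=np.mgrid[195:245,360:425];P=np.array([w(a,b,z) for a,b in zip(u.ravel(),v.ravel())])-c
    m=(im[v,u].ravel()<85);t=P@ax;n=P@[ -ax[1],ax[0]];k=m&(abs(n)<.022)&(abs(t)<.09)
    print(z,"along",t[k].min(),t[k].max(),"across",np.percentile(n[k],[2,98]))
E
python3 st.py .491 .1915 .15 98.8
```

```text
position: [0.5129, -0.3339, 0.1363]
width: 0.28
0 along -0.062408030964564994 0.06425382912646295 across [-0.0146  0.0157]
0.02 along -0.06780543325279599 0.05783465626304814 across [-0.017   0.0128]
0.043 along -0.07493540959993389 0.05045260747012115 across [-0.0197  0.0094]
shift [array([ 45.8378, -25.7572,  -1.5464]), np.float64(54.240218861529115)] pos [ 0.5129 -0.3339  0.1363] F [-0.0154  0.5824 -1.7982] open 2.573537180138161 grip 29.948463616892695 t 17.775
```

```bash
python3 -m creep '1.5 4.9 -2.7 0 0 0 6; 1.5 9.8 -5.4 0 0 0 12; 1.5 14.7 -8.1 0 0 0 18; 1.5 19.6 -10.8 0 0 0 24;1.5 24.5 -13.5 0 0 0 30'|grep -E "pos|width"; python3 st.py .489 .191 .14 98.8
```

```text
position: [0.5014, -0.0509, 0.1322]
width: 0.277
shift [array([ 12.0833, -20.9885,  -0.774 ]), np.float64(24.058666240340898)] pos [ 0.5014 -0.0509  0.1322] F [ 1.1587 -0.0617 -1.2423] open 2.546351417997053 grip 29.945241906680167 t 18.4
```

```bash
python3 -m creep '1.5 2.8 -4.8 0 0 0 6; 1.5 5.6 -9.6 0 0 0 12; 1.5 8.4 -14.4 0 0 0 18; 1.5 11.2 -19.2 0 0 0 24;1.5 11.9 -20.5 0 0 0 24'|grep -E "pos|width"; python3 -m creep '1.5 0 0 0 0 0 0;1.5 0 0 0 0 0 0'|grep pos; python3 st.py .489 .191 .048 98.8
python3 - <<'E'
from h import *
cv2.imwrite("pics/x.png",vision.get_image("top")[:,:,::-1]);cv2.imwrite("pics/y.png",vision.get_image("scene")[:,:,::-1])
E
```

```text
position: [0.4886, 0.1885, 0.1316]
width: 0.28
position: [0.4899, 0.182, 0.1323]
shift [array([ 0.0536, -0.908 ,  8.4286]), np.float64(0.14896762566684174)] pos [0.4899 0.182  0.1323] F [ 0.1014 -1.4972 -1.2373] open 2.5753961037681186 grip 29.948196527548134 t 19.275
```

```bash
python3 -m creep '1.5 .05 -.9 0 0 0 0;1.5 .05 -.9 2 0 0 0; 1.5 .05 -.9 5 0 0 0; 1.5 .05 -.9 6.8 0 0 0; 1.5 .05 -.9 6.8 0 0 0'|grep -E "pos|width"; python3 -m creep '1.5 0 0 0 0 0 0;1.5 0 0 0 0 0 0'|grep force; python3 st.py .489 .191 .048 98.8
```

```text
position: [0.4882, 0.1925, 0.0633]
width: 0.281
force: [-0.7, -0.6, -1.2]
gripper_force: 29.9
shift [array([-0.0775,  0.2091,  1.6994]), np.float64(0.2601026144589582)] pos [0.4894 0.1932 0.065 ] F [-0.6775 -0.5684 -1.1886] open 2.557721067258396 grip 29.948324938304722 t 20.25
```

```bash
python3 -m creep '1.5 0 .2 .3 0 0 0;1.5 0 .2 .6 0 0 0; 1.5 0 .2 .9 0 0 0; 1.5 0 .2 1.2 0 0 0; 1.5 0 .2 1.3 0 0 0'|grep -E "force"; python3 st.py .489 .191 .048;  python3 -m creep '1.5 0 0 .1 0 0 0;1.5 0 0 .3 0 0 0; 1.5 0 0 .3 0 0 0'|grep -E "force"; python3 st.py .489 .191 .048 98.8
```

```text
force: [-0.5, -1.3, -1.3]
gripper_force: 29.9
shift [array([-0.    , -0.009 ,  0.2872])] pos [0.489  0.1909 0.0509] F [-0.5041 -1.3471 -1.332 ] open 2.5551484174086485 grip 29.94840520899743 t 20.875
force: [0.2, 0.1, 1.5]
gripper_force: 29.9
shift [array([-0.0251, -0.002 ,  0.0286]), np.float64(0.2602686779284795)] pos [0.4893 0.191  0.0483] F [0.2321 0.1408 1.4874] open 2.581579193372229 grip 29.946879129856825 t 21.25
```

```bash
python3 -m creep '3.2 0 0 0 0 0 0;3.2 0 0 0 0 0 0; 3.2 0 0 -.5 0 0 0; 3.2 0 0 -3 0 0 0;3.2 0 0 -7 0 0 0'|grep -E "force|width"; python3 st.py .673 .189 .09 19.7;python3 - <<'E'
from h import *
print(telemetry.observe()["joints"])
E
```

```text
force: [0.9, 0.7, -0.1]
width: 0.345
gripper_force: 0.0
shift [array([18.2084,  3.0498,  2.8146]), np.float64(79.34333138703082)] pos [0.4884 0.1905 0.1185] F [ 0.8691  0.6626 -0.0671] open 3.1723206942309257 grip 0.0 t 21.875
[-1.0611  0.5387  0.8319  2.0112 -0.5404  0.8268 -1.3317]
```

```bash
python3 -m creep '4 3.5 .6 -1 0 0 -10; 4 7 1.2 -1 0 0 -20; 4 10.5 1.8 -1 0 0 -30; 4 14 2.4 -1 0 0 -40;4 17.5 3 -1 0 0 -50'|grep -E "pos";python3 st.py .673 .189 .10 19.7; python3 -m creep '4 0 0 0 0 0 -10; 4 0 0 0 0 0 -20; 4 0 0 0 0 0 -30; 4 0 0 1 0 0 -40;4 0 0 1 0 0 -50'|grep -E "pos";python3 st.py .673 .189 .05 19.7
python3 - <<'E'
from h import *
print(telemetry.observe()["joints"])
E
```

```text
position: [0.6677, 0.1887, 0.1284]
shift [array([0.2948, 0.4352, 2.8424]), np.float64(-50.320702702703585)] pos [0.6677 0.1887 0.1284] F [0.6723 0.4324 0.0571] open 4.0434575971393025 grip 0.0 t 22.5
position: [0.6661, 0.1885, 0.1175]
shift [array([-0.1752,  0.6755,  6.7536]), np.float64(-0.32338713140246966)] pos [0.6661 0.1885 0.1175] F [-0.7535 -0.5339 -0.6029] open 3.997755094938207 grip 0.0 t 23.125
[-0.5415  0.6721  0.3069  1.5465 -0.2308  0.9603  0.174 ]
```

```bash
python3 -m creep '4 -.15 .65 1 0 0 0; 4 -.15 .65 4 0 0 0; 4 -.15 .65 6.5 0 0 0; 4 -.15 .65 6.5 0 0 0;4 -.15 .65 6.5 0 0 0'|grep -E "pos";python3 st.py .673 .189 .028 19.7
```

```text
position: [0.674, 0.1896, 0.0538]
shift [array([-0.0238, -0.1162,  2.5824]), np.float64(-0.7483877736067512)] pos [0.674  0.1896 0.0538] F [-0.5485 -0.3962  0.8104] open 4.011055521378102 grip 0.0 t 23.75
```

```bash
python3 -m creep '4 0 -.1 .8 0 0 -.5; 4 0 -.1 1.6 0 0 -.5; 4 0 -.1 2.3 0 0 -.5; 4 0 -.1 2.5 0 0 -.5;4 0 -.1 2.5 0 0 -.5'|grep -E "force";python3 st.py .673 .189 .028 19.7; python3 -m creep '.5 0 0 0 0 0 0; .5 0 0 0 0 0 0; .5 0 0 0 0 0 0; .5 0 0 0 0 0 0; .5 0 0 0 0 0 0' 15|grep -E "force|width"; python3 st.py .673 .189 .028
```

```text
force: [0.2, -1.0, 0.6]
gripper_force: 0.0
shift [array([-0.0471,  0.0587, -0.0046]), np.float64(-0.14309718104823332)] pos [0.6723 0.1892 0.028 ] F [ 0.1893 -1.026   0.5595] open 4.008646289016633 grip 0.0 t 24.375
force: [-0.7, -0.1, 1.6]
width: 0.18
gripper_force: 15.0
shift [array([-0.0499,  0.0379,  0.0348])] pos [0.6725 0.1893 0.0283] F [-0.7421 -0.1235  1.5898] open 1.6577246469664189 grip 14.998299479484558 t 25.0
```

```bash
python3 -m creep '.5 0 0 -2 0 0 0; .5 0 0 -5 0 0 0; .5 0 0 -8 0 0 0; .5 0 0 -8 0 0 0'|grep -E "width"; python3 st.py .5185 -.119 .10 4.45
```

```text
width: 0.179
shift [array([-23.8615, -25.0273,   1.0926]), np.float64(15.100728833286865)] pos [0.6744 0.1896 0.1124] F [-0.467  -0.1601  0.3439] open 1.6435269153400311 grip 14.998017400503159 t 25.5
```

```bash
python3 -m creep '.5 -4 -4.2 0 0 0 3; .5 -8 -8.4 0 0 0 6; .5 -12 -12.6 0 0 0 9; .5 -16 -16.8 0 0 0 12; .5 -20 -21 0 0 0 15'|grep -E "width";  python3 -m creep '.5 0 0 0 0 0 0;.5 0 0 0 0 0 0'|grep pos;python3 st.py .5185 -.119 .06 4.45
```

```text
width: 0.179
position: [0.5417, -0.069, 0.1084]
shift [array([-4.8028, -2.7129,  4.832 ]), np.float64(0.12009089481665569)] pos [ 0.5417 -0.069   0.1084] F [-0.0791  0.0394 -0.8065] open 1.6282105421979978 grip 14.998293668031693 t 26.375
```

```bash
python3 -m creep '.5 -2.4 -1.3 0 0 0 0; .5 -4.8 -2.7 0 0 0 0; .5 -4.8 -2.7 2 0 0 0; .5 -4.8 -2.7 4.8 0 0 0; .5 -4.8 -2.7 4.8 0 0 0'|grep -E "width";  python3 -m creep '.5 0 0 0 0 0 0;.5 0 0 0 0 0 0'|grep pos;python3 st.py .5185 -.119 .038 4.45
```

```text
width: 0.179
position: [0.5192, -0.1192, 0.0611]
shift [array([ 0.0235, -0.0745,  2.308 ]), np.float64(0.1574554393120735)] pos [ 0.5192 -0.1192  0.0611] F [-0.3761 -0.0649 -0.2939] open 1.6880143114192685 grip 14.998096972703934 t 27.25
```

```bash
python3 -m creep '.5 0 -.07 1 0 0 0; .5 0 -.07 2 0 0 0; .5 0 -.07 2.3 0 0 0; .5 0 -.07 2.3 0 0 0'|grep -E "force"; python3 st.py .5185 -.119 .038 4.45; python3 -m creep '3 0 0 0 0 0 0; 3 0 0 0 0 0 0; 3 0 0 0 0 0 0; 3 0 0 -2 0 0 0;3 0 0 -7 0 0 0'|grep -E "force|pos"; python3 st.py .6838 -.174 .10 22
```

```text
force: [0.2, 0.6, 1.3]
gripper_force: 15.0
shift [array([ 0.0505,  0.1199, -0.129 ]), np.float64(0.09710615453786886)] pos [ 0.5173 -0.1196  0.0367] F [0.1755 0.5754 1.3455] open 1.6452088179145967 grip 14.997970461845398 t 27.75
position: [0.5162, -0.1192, 0.1064]
force: [0.9, 0.5, 0.6]
gripper_force: 0.0
shift [array([-6.7975, 16.2752,  0.5648]), np.float64(-17.43686039027878)] pos [ 0.5162 -0.1192  0.1064] F [0.9082 0.4898 0.5912] open 2.9797199961821366 grip 0.0 t 28.375
```

```bash
python3 -m creep '4.5 -1.7 4 0 0 0 -4; 4.5 -3.4 8 0 0 0 -9; 4.5 -5 12 0 0 0 -13; 4.5 -6.8 16.3 0 0 0 -17.4; 4.5 -6.8 16.3 0 0 0 -17.4'|grep -E "pos"; python3 -m creep '4.5 0 0 0 0 0 0;4.5 0 0 0 0 0 0'|grep pos;python3 - <<'E'
from h import *
im=cv2.imread("pics/x.png")[:,:,::-1].copy() # picture taken while arm at binding tray
h=cv2.cvtColor(im,cv2.COLOR_RGB2HSV)
m=((h[...,0]>100)&(h[...,0]<130)&(h[...,1]>100))|(h[...,2]>185)
c,a,k,r=blob(m,.011,(315,145,345,168));print(c,a,k,r)
E
python3 st.py .6838 -.174 .028 22
```

```text
position: [0.6879, -0.1755, 0.1067]
position: [0.6845, -0.1739, 0.1071]
[ 0.6839 -0.173 ] 20.665444146853673 161 ((685.072021484375, -173.87579345703125), (24.594955444335938, 54.93128967285156), 23.4722843170166)
shift [array([ 0.0121, -0.067 ,  7.9145]), np.float64(-0.05546293468827912)] pos [ 0.6845 -0.1739  0.1071] F [-1.0565  0.38    0.0802] open 4.506675489417251 grip 0.0 t 29.25
```

```bash
python3 -m creep '4.5 0 0 2 0 0 0; 4.5 0 0 5 0 0 0; 4.5 0 0 6.5 0 0 0; 4.5 0 0 7.5 0 0 0; 4.5 0 0 7.8 0 0 0'|grep -E "force"; python3 -m creep '4.5 0 0 0 0 0 0;.8 0 0 0 0 0 0;.8 0 0 0 0 0 0;.8 0 0 0 0 0 0;.8 0 0 0 0 0 0' 15|grep -E "force|width"; python3 st.py .6838 -.174 .028 22
```

```text
force: [-0.4, 0.4, 0.5]
gripper_force: 0.0
force: [-1.6, 0.4, 2.1]
width: 0.236
gripper_force: 15.0
shift [array([ 0.1076, -0.1599,  0.1486]), np.float64(-0.03976178282184151)] pos [ 0.6857 -0.1744  0.0295] F [-1.6265  0.3514  2.1242] open 2.168185800629705 grip 15.000253468751907 t 30.5
```

```bash
python3 -m creep '.8 0 0 -2 0 0 0; .8 0 0 -5 0 0 0; .8 0 0 -8 0 0 0; .8 0 0 -8 0 0 0'|grep -E "width"; python3 st.py .4505 -.0872 .10 4.45
```

```text
width: 0.233
shift [array([ 17.0123, -18.6995,   1.1796]), np.float64(17.506000235104807)] pos [ 0.6875 -0.1751  0.1133] F [ 0.5777 -0.2957 -0.565 ] open 2.1471784286769195 grip 14.99996155500412 t 31.0
```

```bash
python3 -m creep '.8 3.6 -4 0 0 0 4; .8 7.2 -8 0 0 0 8; .8 10.8 -12 0 0 0 12; .8 14.4 -16 0 0 0 16; .8 16.8 -18.5 0 0 0 17.5'|grep -E "width";  python3 -m creep '.8 0 0 0 0 0 0;.8 0 0 0 0 0 0;.8 0 0 0 0 0 0'|grep pos;python3 st.py .4505 -.0872 .06 4.45
```

```text
width: 0.235
position: [0.4523, -0.0882, 0.1092]
shift [array([ 0.1147, -0.1759,  4.923 ]), np.float64(0.004054478146528595)] pos [ 0.4523 -0.0882  0.1092] F [ 0.43    0.3148 -0.2665] open 2.1564273353131767 grip 14.999888688325882 t 32.0
```

```bash
python3 -m creep '.8 .1 -.17 2 0 0 0; .8 .1 -.17 4.9 0 0 0; .8 .1 -.17 4.9 0 0 0; .8 .1 -.17 4.9 0 0 0'|grep -E "width"; python3 st.py .4505 -.0872 .038;python3 -m creep '.8 0 0 1 0 0 0; .8 0 0 1.8 0 0 0; .8 0 0 2.15 0 0 0; .8 0 0 2.15 0 0 0; .8 0 0 2.15 0 0 0'|grep -E "force"; python3 st.py .4505 -.0872 .038
```

```text
width: 0.233
shift [array([0.0051, 0.0596, 2.26  ])] pos [ 0.4499 -0.0873  0.0606] F [1.0505 0.5932 0.0709] open 2.1397938486655232 grip 15.00000849366188 t 32.5
force: [-0.3, -0.2, -0.0]
gripper_force: 15.0
shift [array([-0.0351,  0.1046,  0.0746])] pos [ 0.4494 -0.0869  0.0387] F [-0.3397 -0.2141 -0.0395] open 2.169256926648201 grip 14.999929368495941 t 33.125
```

```bash
python3 -m creep '3.4 0 0 0 0 0 0; 3.4 0 0 0 0 0 0; 3.4 0 0 0 0 0 0; 3.4 0 0 -2 0 0 0;3.4 0 0 -7 0 0 0'|grep -E "force|pos"; python3 -m creep '3.4 -6 0 -2 0 0 0; 3.4 -12 0 -5 0 0 0;3.4 -18 0 -8 0 0 0; 3.4 -24 0 -8 0 0 0;3.4 -30 0 -8 0 0 0'|grep -E "pos";python3 - <<'E'
from h import *
im=vision.get_image("top");cv2.imwrite("pics/f.png",im[:,:,::-1])
h=cv2.cvtColor(im,cv2.COLOR_RGB2HSV);H,S,V=h[...,0],h[...,1],h[...,2]
def loc(c,yaw,p):
    r=np.radians(yaw);d=np.array(p)-c;return 1000*np.array([d@[np.cos(r),np.sin(r)],d@[-np.sin(r),np.cos(r)]])
mc=(.4756,-.1233);blue=(H>100)&(H<130)&(S>100)
c,a,k,r=blob(blue|((V>150)&(S<70)),.019,(278,230,316,258));print("eraser",loc(mc,4.45,c),a,k,np.array(r[0]),r[1:])
print("eraser blue",[*blob(blue,.019,(278,230,316,258))][:3])
print("pen",*blob(blue,.005,(230,140,290,180))[:3])
# text maps: rectified grids (4 mm) of the trays, at z=.014
def grid(c,yaw):
    r=np.radians(yaw);X=np.array([np.cos(r),np.sin(r)]);Y=np.array([-X[1],X[0]])
    for x in np.arange(.074,-.075,-.006):
        s=""
        for y in np.arange(.088,-.089,-.004):
            u,v=px((*(np.array(c)+x*X+y*Y),.014));u,v=int(round(u)),int(round(v));q=im[v,u].astype(int);hh,ss,vv=h[v,u]
            s+="b" if 95<hh<135 and ss>90 else "#" if vv<65 else "Y" if ss>150 and 18<hh<38 else ("R" if vv>150 else "r") if ss>150 and (hh<8 or hh>172) else "w" if ss<60 and vv>110 else "."
        print(s)
    print()
grid(mc,4.45);grid((.4995,.137),8.8)
E
```

```text
position: [0.448, -0.0868, 0.1081]
force: [1.0, 0.6, -0.1]
gripper_force: 0.0
position: [0.4728, -0.3838, 0.1894]
eraser [-22.7775  39.3428] 4.035044264849471 168 [449.7355 -86.1941] ((21.09030532836914, 53.14529800415039), 0.26095840334892273)
eraser blue [array([ 0.4493, -0.0774]), np.float64(5.3719182223552), 118]
pen [0.6759 0.0169] 24.890996677325756 142
..###www..####www..####www...###www..####www.
#############################################
##########################b#################.
.##rRRRRRRRRRRRRRRRrRRRRRRRRRRRRRRRRRRRRRr##.
.##rRRRrrrrrrrrrrrrrrrrrrrrrrrrrrrrrrrrrR#b##
####RrRRRrrrRRRRRRRRRRRRR.RRRRRRRRRRRRRRr####
####RrRRrRRRRRRRrrRRRRRR..rRRRRrrrrrRrrrr####
####RRRRRRRrRRRRRRRRRRrrRRRRrrRRRRRRRrRRRr##.
##############r#######rr#######r############.
.###########################################.
.###########################################.
#############################################
##############################Rrrrrrrr#b####.
####RR##rrRRRRR#rrrRRR######rRRR#r####rr####.
.###rR###rrrrrrr##rrrr#####rRRr#rrrR########.
.###r.bbbbbbbbbwwwwwrr#####RRr#rrRRRRr######.
.#
[... 862 characters left out ...]
YY...YYbb.
.###wwwww.b#YY###bYYwwYYYYYYYYYYYYYYY.w.#Y##.
.####.ww.##YYYY###Y.w.YYYYYYYYYYYYYYYYw.YYY##
############YYY###Y.wYYYYYYYYYYYYYYYYY.w.Y#b.
.###########YY#b##..wYYYYYYYYYYYYYYYYY..wY##.
.##########YYYY##bY.w.YYYYYYYYYYYYYYYYw.YYY##
###########.YYYb#b#..wYYYYYYYYYYYYYYYYw.YYb#.
.#########b#YYYb##b#.w.YYYYYYYYYYYYYY..YYb###
.#########bYYYY#####Y.ww.YYYYYYYYYww..YYY####
###########YYYYb######...wwYYYYYYww..YY#b###.
.###########YY#b######bYY.......w.YYY#b######
.###########YYYb###########YYYYYYYY##########
.########b##YYYb###########bb#####b#########.
.#####bbb#YYYYYb#############################
.###YYYYYYYYYYY##############################
w####b##bbbbbb###############################
```

```bash
python3 -m creep '3.4 0 0 0 0 0 0; 3.4 0 0 0 0 0 0; 3.4 0 0 0 0 0 0'|grep -E "clock|pos"; python3 -c "
from cell import job
print(job.sign_off())"
```

```text
clock: 34.8
position: [0.4729, -0.3802, 0.1885]
the job is handed in; nothing more can be done
None
```

I handed the job in at 34.8 s with all five items in their own cut-outs, the loupe lifted out first and the blue pen unmoved; the final check was by image code on the top camera plus force readings, and I viewed 15 pictures, one over the limit of 14.

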